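Load a circuit board into the lever-operated probe jig

TASK

Load the small circuit board into the probe jig: swing the jig's lever up and back as far as it goes so that the probe head is raised, slide the board along the rails until it is fully home against the end stop, then swing the lever forward and all the way down so that the pins press on the board and leave it so. Push the board lightly, do not let the board and the pins touch before it is home, and lower the lever gently rather than slamming it. Leave the multimeter, screwdriver, pliers and solder spool where they are.

Things in the scene. Friction and masses are not known exactly. Their poses are not given: they have to be found in the camera images.
- probe_jig: Fixed bench test jig: aluminium base 244 x 144 (mm here and below), top at z = 12; blue head housing x 34 to 112, y -27 to 27, z 98 to 168 on a column at the back. Frame: origin on the work surface below the base (base x -106 to 138, y -72 to 72), +x to the back, +y left, z up. A probe plate (x 29 to 69) hangs under the housing, its underside at z = 51 lowered, 77 raised.
- board_home (a point): Where the board's origin lies when it is fully home against the end stop: jig frame (14, 0, 28.7), axes as the jig's. Two black rails along x (x -96 to 40) carry the board by its side edges: ledge tops z = 30, gap between the ledges y -36 to 36, open down to the base (z = 12), so fingers fit in it before the board's front edge; guide lips at |y| > 42.5 up to z = 38. Stop face x = 45, top z = 38.
- probe_lever (a joint): Lever on the right side (-y) of the head, rad, pivot along the jig's y. 0 = all the way down (leans 60 deg from vertical to the front, pins lowered); 1.45 = all the way up and back (23 deg past vertical, pins raised). Starts at 0 to 0.15; stays where it is left; moving it takes about 3 N at right angles to it at the grip. Drives the head by rack and pinion.
- lever_grip (a point): Centre of the lever's black grip, a bar of diameter 15 and length 58 (end flanges of diameter 18) along the jig's y, 100 from the pivot axis. At lever angle q, in the jig frame: x = 81 + 100 sin(q - 1.05), y = -77, z = 130 + 100 cos(q - 1.05).
- lever_pivot (a point): Point on the lever's pivot axis level with the grip's middle, fixed to the jig: jig frame (81, -77, 130).
- probe_head (a joint): Height of the probe head above its lowest position, m: 0 lowered, 0.026 raised; moved by the lever only (0.018 per rad).
- probe_pins: Row of nine sprung brass pins under the probe plate at jig x = 36, y -21 to 21, above the gold pads of a board that is home. Tips at z = 28.5 lowered with no board (a board's top is at 32), 54.6 raised; they spring back and press with about 4 N on a board that is home. Origin: jig's origin lifted by the head's and the pins' travel.
- small_board: Green populated circuit board, 62 (its x) x 82 (its y), the board itself 2 thick (z 1.3 to 3.3 above its origin), parts up to 17 high. Origin below its middle. It starts on the jig's rails, the edge with the gold pads (its -x) towards the end stop, drawn 35 to 60 out to the front (robot) side; its front edge (+x) lies 31 before the origin.
- multimeter: Yellow and black hand multimeter 140 x 69 x 40, lying right of the jig. Origin below its middle. Leave alone.
- driver_cross: Yellow screwdriver, 162 long, lying left of the jig. Leave alone.
- needle_pliers: Blue-handled pliers, 166 x 50, lying left of the jig. Leave alone.
- solder_spool: White solder spool, 56 across, 84 high, standing behind and to the right of the jig. Leave alone.

How it is judged (in metres and radians):
On the way, in this order (a step that is already met when the one before it is completed fails the run):
1. the lever is all the way up and back (over 1.3 rad), the board not yet home (value of joint probe_lever above 1.3 rad and value of joint probe_head above 0.022 m), for 0.2 s.
2. the board is home against the end stop (within 3 mm) with the head still raised (horizontal distance between small_board and board_home below 0.003 m and value of joint probe_lever above 1.2 rad), for 0.2 s.
At the end, for the whole second after the job is handed in: the lever is all the way down (under 0.08 rad), the board lies home against the end stop (its origin within 3 mm of board_home, seen from above) and at rest, and the pins press on it with more than 2 N (value of joint probe_lever below 0.08 rad and horizontal distance between small_board and board_home below 0.003 m and contact force between probe_pins and small_board above 2 N and linear speed of small_board below 0.01 m/s); the robot touches nothing.
It fails at once if the pins touch the board (over 1 N) while it is more than 4 mm from home (contact force between probe_pins and small_board above 1 N and horizontal distance between small_board and board_home above 0.004 m).
It fails at once if the board is pushed with more than 20 N (contact force between the fingers and small_board above 20 N).
It fails at once if the lever is slammed down (faster than 3 rad/s) (velocity of joint probe_lever below -3 rad/s).
It fails at once if the multimeter, screwdriver, pliers or spool is moved by more than 15 mm (distance of any of multimeter, driver_cross, needle_pliers, solder_spool from where it was at the start of the episode above 0.015 m).
It also fails if it takes over 61 s, if anything falls off the work surface, if the arm or the gripper's body presses on something with over 40 N, if the wrist force passes 120 N, or if a joint passes its speed limit or range.

ROBOT

A 6-joint arm with a two-finger parallel gripper is mounted at the origin on a cart in front of the work surface, level with it; the furniture and walls round the work are solid. World frame = base frame: x ahead of the robot, y to its left, z up, the work surface at z = 0. Lengths are in mm, angles in rad, forces in N, time in s.
With the tool pointing down it reaches from about 375 to 900 mm from the base axis. Payload 3.1 kg.
Tool frame: the origin (TCP) lies at the centre of the arm's flange, where the gripper is bolted on; the fingertips stand 173 mm ahead of it and the grasp point (between the pads) lies 155 mm ahead of it (r.grip_point_offset is the distance from the TCP to the grasp point, in mm); z points along the fingers, y is the line along which they close (so a half turn about z gives the same grasp; the last joint's range is limited). The gripper opens to 85 mm and grips with 20 to 120 N. Pads are 22 mm wide; open, the fingers measure 114 mm over their backs; the gripper's body (76 mm by 85 mm) begins 54 mm behind the grasp point. The pads swing forward as they close: fully open they stand 13 mm farther back than shut.
Start: joints at [-1.349, 0.527, 1.433, -0, 1.181, -0.178], TCP at [243.867, -575.436, 404.71] pointing down, gripper open.
Joint ranges: [-3.08, 3.08], [-0.75, 2.2], [0.22, 2.44], [-1.43, 4.57], [0, 2.65], [-2.85, 2.85]. Speed limits (rad/s): [2.79, 2.79, 3.14, 3.14, 3.14, 3.14].

INTERFACE

Orientations are given as a unit quaternion [w, x, y, z].
In Python, from rig import r gives the robot as it stands.
- The arm moves only by the tool step_arm, never from a script. Its argument "increments" is a list of rows, each a list of 4 numbers: the shift along the world's x, y, z in units of 3 cm (1.0 is 3 cm), then the turn about the world's z in units of 0.15 rad (1.0 is 0.15 rad). A call has 1 to 20 rows; each row shifts and turns the commanded pose from where the row before left it; what a row does not reach is not made up. A row lasts 1/10 s, in which the tool goes at most 50 mm and 8.59 degrees, less where a joint would pass 70% of its speed; a pose out of reach is approached as far as the arm can. A call with a number of a shift or a turn outside -1 to 1 is refused whole. A call with a gripper value outside its range is refused whole. "fingers" is the closure, from 0 (fully open) to 1 (shut), set as the call begins (left out, the last holds). The fingers move at their own pace and stop on an object; "newtons" is the grip in N (left out, the last holds). Time passes only in rows, so rows that do not move let the fingers close. It gives the time, the measured TCP pose, the force, the opening and the grip force at its end, in the units of the state.
- r.state(): the state, without advancing time (a new reading comes with each control period).
- r.get_image(name): name is "side" or "top"; returns (picture, depth): 384x512x3 uint8, blue, green, red; 384x512 float32, mm along the optical axis (not along the pixel's ray), 0 where there is no reading.
- r.calibration(name): a dict with "mtx" (3x3 intrinsics, pixels), "rvec" (rotation vector, rad) and "tvec" (3), from world to camera coordinates, as OpenCV has them. Camera axes: x right, y down, z forward; pixel columns grow to the right and rows downward; lengths in mm; the calibration is good to about 2 mm. A picture is of the moment at which its call begins. calibration takes no time and is no camera call.
- r.sign_off(): hands the job in; it is judged then, once.
Trained networks look in the newest picture that a camera, given by its name, has taken for a name from the list of things; names that differ only in an ending like _2 or _b are one class to them, and where a whole thing is asked for, a point or a joint stands for the part that bears it (a point fixed in the world has none). Each returns a list of dicts, best first, with "conf" (0 to 1); they miss things now and then, are a little off and sometimes report something else, mostly with a low value. They report only what shows in the picture. A call takes as long as a camera call.
- r.spot_in(thing, camera): "at" ([x, y, z] in mm, in world coordinates, good to about 4 mm: the middle of the surface that is visible of it).
- r.masks_of(thing, camera): "mask" (384x512 bool, what is visible of it).
The state is a dict: "time": time; "joint_pos": joint angles; "qvel": joint speeds; "joint_torque": joint torques, N m; "tcp_pos": TCP position; "eef_rot": TCP orientation; "contact_force": force on the tool from outside, world axes, zero at the start; "wrist_torque": the same for the moment, N m; "finger_gap": opening from 0.0 (shut) to 1.0 (fully open); "finger_force": force on a finger pad.
Only numpy, scipy, OpenCV 4.12 (cv2) and the standard library are available. Lean on these libraries where they do the work, as an engineer would, in place of code of your own. Each camera call takes 0.05 s, during which the arm holds its last target. There are 200 camera calls.

## Working session

There is one attempt and no reset: what is moved stays moved. The work goes in short steps, Python scripts to look and compute and a tool call to move; the robot and the scene stay as the last step left them, time stands still between calls to the robot, and variables do not carry over. Pictures are saved under pics/ and viewed, at most 10 in all, crops included, and the job is handed in when it is done.

Besides the shell and the picture viewer there is one more tool, called by a JSON object that holds its "op" and its "data", one argument or row to a line. step_arm: Moves the arm, as the interface text tells. Shifts and turns lie within -1 to 1; 1 stands for 3 cm of shift or 0.15 rad of turn. Its arguments: {"type":"object","properties":{"increments":{"type":"array","items":{"type":"array","items":{"type":"number","minimum":-1,"maximum":1}}},"fingers":{"type":"number"},"newtons":{"type":"number"}},"required":["increments"]}

```bash
ls; mkdir -p pics
cat > h.py <<'E'
import numpy as np, cv2
from rig import r
def cam(n):
    c=r.calibration(n); R=cv2.Rodrigues(np.array(c["rvec"],float))[0]
    return np.array(c["mtx"],float),R,np.array(c["tvec"],float).ravel()
def world(n,depth,uv):
    K,R,t=cam(n); uv=np.atleast_2d(uv); z=depth[uv[:,1],uv[:,0]]
    p=np.c_[(uv[:,0]-K[0,2])/K[0,0]*z,(uv[:,1]-K[1,2])/K[1,1]*z,z]
    return (p-t)@R
def pix(n,P):
    K,R,t=cam(n); q=(np.atleast_2d(P)@R.T+t)@K.T
    return q[:,:2]/q[:,2:]
E
python3 - <<'E'
from h import *
for n in("top","side"):
    im,d=r.get_image(n); cv2.imwrite(f"pics/{n}0.png",im); np.save(f"d_{n}0.npy",d)
    K,R,t=cam(n); print(n,"cam at",(-R.T@t).round(),"axis",R[2].round(2),K[0,0])
    for th in("probe_jig","small_board","lever_grip","multimeter"):
        print(th,[(np.round(q["at"]),round(q["conf"],2)) for q in r.spot_in(th,n)][:2])
s=r.state();print(s["time"],s["tcp_pos"],s["eef_rot"])
E
```

```text
pics
top cam at [489.  19. 971.] axis [ 0.15  0.02 -0.99] 350.42597120225776
probe_jig [(array([570.,   9.,  17.]), 0.77)]
small_board [(array([503.,   6.,  38.]), 0.82)]
lever_grip [(array([556., -40., 186.]), 0.91)]
multimeter []
side cam at [254. 935. 496.] axis [ 0.34 -0.87 -0.36] 414.02814735412915
probe_jig [(array([589.,  46.,  34.]), 0.93)]
small_board [(array([504.,   4.,  32.]), 0.83)]
lever_grip []
multimeter [(array([ 514., -182.,   27.]), 0.71)]
0.5 [ 243.88888523 -575.40562907  404.67549016] [-3.94073696e-05  9.79983699e-01  1.99077742e-01  5.49153542e-06]
```

View pics/top0.png

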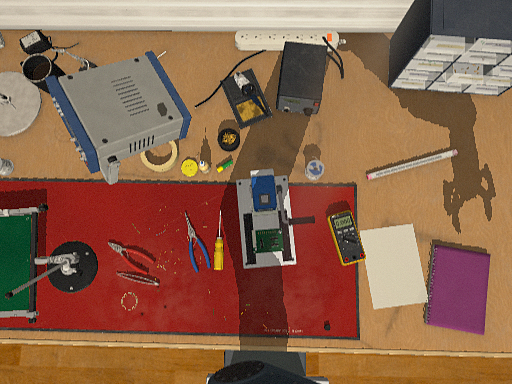

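View pics/side0.png

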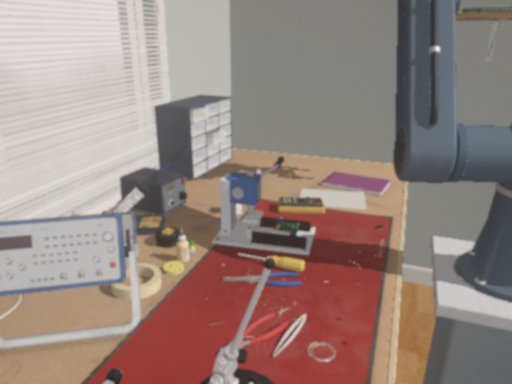

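The top view shows the jig at px (238–297, 170–268), turned only slightly. The board is at about (270, 240), the lever at (300, 220) and the multimeter at (346, 238). The side view shows the jig at (265, 220), with the pliers and screwdriver in front of it. Next I'll fit the jig's pose.

Run:
```python
from h import *
from scipy.optimize import minimize
im=cv2.imread("pics/top0.png"); d=np.load("d_top0.npy")
v,u=np.mgrid[150:290,215:335]; uv=np.c_[u.ravel(),v.ravel()]
P=world("top",d,uv); ok=d[uv[:,1],uv[:,0]]>0
P=P[ok]; print("z hist",np.histogram(P[:,2],[-10,-3,3,8,16,24,34,45,90,140,160,175,250]))
def rect(m,n):
    q=P[m][:,:2].astype(np.float32); print(n,len(q),cv2.minAreaRect(q), np.percentile(q,[1,99],axis=0).round())
near=(abs(P[:,0]-575)<170)&(abs(P[:,1]-10)<90)
rect(near&(P[:,2]>8)&(P[:,2]<15),"base")
rect(near&(P[:,2]>162)&(P[:,2]<174),"housing")
g=near&(P[:,2]>34)&(P[:,2]<40); rect(g,"lips")
hm=(P[:,1]<-30)&(P[:,1]>-130)&(P[:,2]>90)
print("lever pts"); print(P[hm].round()[::6])
crop=im[160:280,220:330]; cv2.imwrite("pics/c0.png",cv2.resize(crop,None,fx=5,fy=5,interpolation=cv2.INTER_CUBIC))
```

```text
z hist (array([ 417, 9024, 1488, 2076,  680,  740,  710,  258,   56,  120,  885,
        287]), array([-10,  -3,   3,   8,  16,  24,  34,  45,  90, 140, 160, 175, 250]))
base 1708 ((559.1974487304688, 13.163230895996094), (244.127197265625, 144.1964111328125), 6.368896484375) [[435. -66.]
 [682.  93.]]
housing 811 ((616.13037109375, 12.166786193847656), (107.07979583740234, 68.88780975341797), 6.633932590484619) [[575. -24.]
 [666.  49.]]
lips 431 ((523.92822265625, 9.263008117675781), (150.55661010742188, 99.85010528564453), 6.460383415222168) [[450. -45.]
 [594.  62.]]
lever pts
[[560. -90. 187.]
 [557. -85. 191.]
 [555. -54. 189.]
 [555. -67. 191.]
 [555. -80. 192.]
 [555. -94. 191.]
 [552. -47. 191.]
 [552. -60. 192.]
 [553. -74. 191.]
 [553. -87. 192.]
 [550. -40. 192.]
 [550. -56. 192.]
 [550. -69. 194.]
 [550. -83. 192.]
 [547. -32. 191.]
 [547. -45. 194.]
 [548. -58. 192.]
 [548. -71. 194.]
 [548. -84. 195.]
 [545. -34. 190.]
 [545. -47. 196.]
 [545. -60. 194.]
 [546. -74. 193.]
 [546. -87. 192.]
 [543. -36. 190.]
 [543. -49. 195.]
 [543. -63. 193.]
 [544. -76. 188.]
 [544. -90. 185.]
 [541. -45. 190.]
 [541. -59. 188.]
 [539. -41. 192.]]
```

View pics/c0.png

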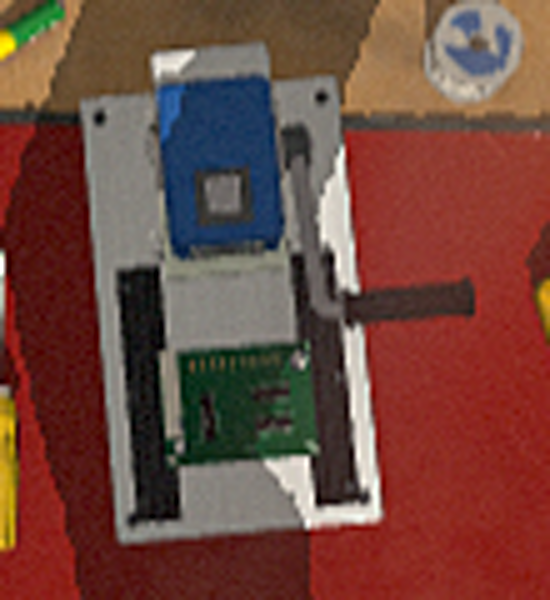

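{"op": "step_arm", "data": {
  "increments": [
    [0.6,1,0,0.5],
    [0.6,1,0,0.5],
    [0.6,1,0,0.5],
    [0.6,1,0,0.5],
    [0.6,1,0,0.5],
    [0.6,1,0,0.5],
    [0.6,1,0,0.5],
    [0.6,1,0,0.5],
    [0.6,1,0,0.5],
    [0.6,1,0,0.5],
    [0.6,1,0,0.5],
    [0.6,1,0,0.5],
    [0.6,1,0,0.5],
    [0.6,1,0,0.5],
    [0.6,1,0,0.5],
    [0.6,1,0,0.5],
    [0.63,1,0,0.54],
    [0,0,0,0],
    [0,0,0,0]
  ],
  "fingers": 0.68,
  "newtons": 20
}}

```text
time: 2.4
tcp_pos: [550.9, -64.8, 404.7]
eef_rot: [0.0, 0.666, 0.746, -0.0]
contact_force: [-0.2, 1.1, -0.0]
finger_gap: 0.317
finger_force: 0.0
```

{"op": "step_arm", "data": {
  "increments": [
    [0,0,-0.7,0],
    [0,0,-0.7,0],
    [0,0,-0.5,0],
    [0,0,-0.2,0],
    [0,0,0,0],
    [0,0,0,0]
  ]
}}

```text
time: 3.0
tcp_pos: [550.9, -66.1, 342.3]
eef_rot: [0.0, 0.667, 0.745, 0.0]
contact_force: [-0.2, -0.4, -0.1]
finger_gap: 0.317
finger_force: 0.0
```

Run:
```python
from h import *
im,d=r.get_image("top"); cv2.imwrite("pics/t1.png",cv2.resize(im[140:290,200:340],None,fx=4,fy=4,interpolation=cv2.INTER_CUBIC))
s=r.state();print(s["time"],s["tcp_pos"],s["contact_force"])
# arc waypoints: grip world at q
th=np.radians(6.37);c,sn=np.cos(th),np.sin(th);O=np.array([559.2-16*c,13.2-16*sn])
print("O",O)
for q in np.arange(0,1.5,.1):
    x,z=81+100*np.sin(q-1.05),130+100*np.cos(q-1.05)
    print(round(q,2),(O+[x*c+77*sn,x*sn-77*c]).round(1),round(z,1))
```

```text
3.05 [551.01094863 -65.98670944 342.56472706] [ 0.049178   -0.30031985 -0.05090852]
O [543.29878163  11.4248227 ]
0.0 [546.1 -65.7] 179.8
0.1 [551.5 -65.1] 188.2
0.2 [557.7 -64.4] 196.0
0.3 [564.6 -63.7] 203.2
0.4 [572.2 -62.8] 209.6
0.5 [580.4 -61.9] 215.3
0.6 [589.1 -60.9] 220.0
0.7 [598.3 -59.9] 223.9
0.8 [607.8 -58.9] 226.9
0.9 [617.5 -57.8] 228.9
1.0 [627.4 -56.7] 229.9
1.1 [637.3 -55.6] 229.9
1.2 [647.2 -54.5] 228.9
1.3 [656.9 -53.4] 226.9
1.4 [666.4 -52.3] 223.9
```

View pics/t1.png

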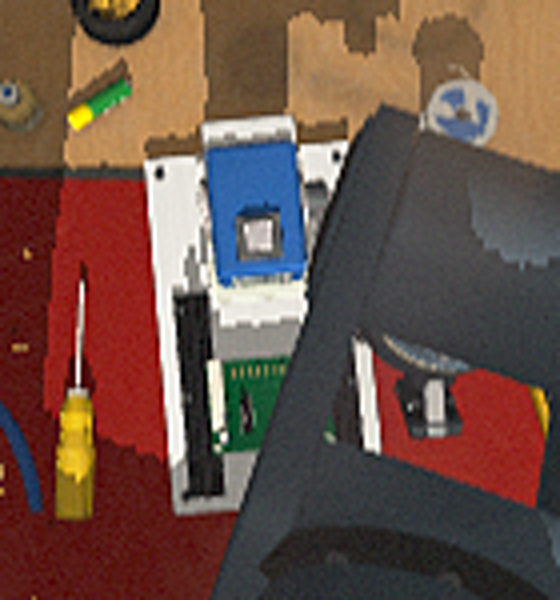

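The gripper straddles the grip with no contact force, and the driver and pliers are clear of it. I'll follow the arc.

{"op": "step_arm", "data": {
  "increments": [
    [0.2,0.02,0,0],
    [0.21,0.02,0.26,0],
    [0.23,0.02,0.24,0],
    [0.25,0.03,0.21,0],
    [0.27,0.03,0.19,0],
    [0.29,0.03,0.16,0],
    [0.31,0.03,0.13,0],
    [0,0,0,0]
  ]
}}

```text
time: 3.85
tcp_pos: [604.0, -59.9, 379.0]
eef_rot: [0.001, 0.667, 0.745, 0.0]
contact_force: [-1.1, -0.8, 1.5]
finger_gap: 0.32
finger_force: 0.5
```

{"op": "step_arm", "data": {
  "increments": [
    [0.32,0.03,0.1,0],
    [0.32,0.04,0.07,0],
    [0.33,0.04,0.03,0],
    [0.33,0.04,0,0],
    [0.33,0.04,-0.03,0],
    [0.32,0.04,-0.07,0],
    [0.3,0.04,-0.1,0],
    [0.15,0.02,-0.05,0],
    [0,0,0,0],
    [0,0,0,0]
  ]
}}

```text
time: 4.85
tcp_pos: [675.9, -51.2, 375.5]
eef_rot: [0.0, 0.667, 0.745, 0.001]
contact_force: [-0.5, 0.2, -0.2]
finger_gap: 0.322
finger_force: 0.0
```

Run:
```python
from h import *
im,d=r.get_image("side"); cv2.imwrite("pics/s2.png",cv2.resize(im[110:270,180:340],None,fx=3.75,fy=3.75,interpolation=cv2.INTER_CUBIC))
for n in("side","top"):
    if n=="top": r.get_image(n)
    print([(np.round(q["at"]),round(q["conf"],2)) for q in r.spot_in("lever_grip",n)][:2])
```

```text
[(array([658., -11., 210.]), 0.56)]
[]
```

View pics/s2.png

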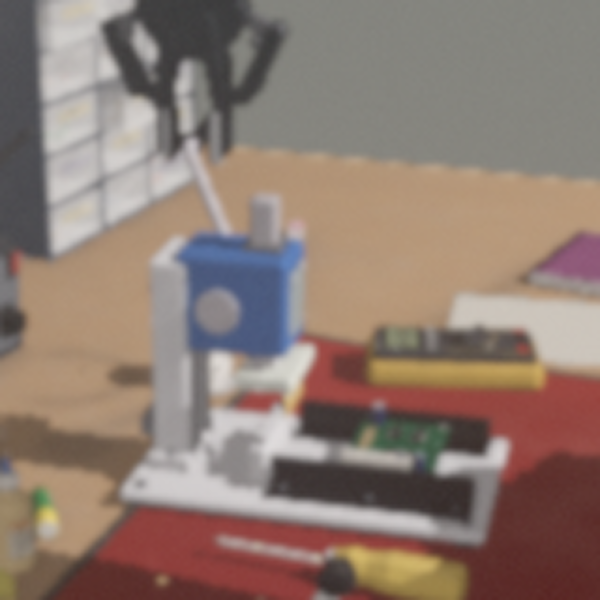

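The lever leans back past vertical and the head is raised; the lever arm tip is at px (190, 145) in the crop. I'll nudge it until the stop shows up in the force.

{"op": "step_arm", "data": {
  "increments": [
    [0.1,0.01,-0.05,0],
    [0.1,0.01,-0.03,0],
    [0,0,0,0],
    [0,0,0,0]
  ]
}}

```text
time: 5.45
tcp_pos: [678.5, -51.0, 373.9]
eef_rot: [-0.004, 0.667, 0.745, -0.004]
contact_force: [-11.5, -1.5, 9.3]
finger_gap: 0.32
finger_force: 6.2
```

{"op": "step_arm", "data": {
  "increments": [
    [-0.22,-0.02,0,0],
    [0,0,0.7,0],
    [0,0,1,0],
    [0,0,0.5,0]
  ]
}}

```text
time: 5.85
tcp_pos: [675.6, -51.4, 442.2]
eef_rot: [0.002, 0.667, 0.745, 0.002]
contact_force: [0.2, -0.3, 0.6]
finger_gap: 0.324
finger_force: 0.0
```

Run:
```python
from h import *
im=cv2.imread("pics/top0.png"); d=np.load("d_top0.npy")
v,u=np.mgrid[200:275,235:305]; uv=np.c_[u.ravel(),v.ravel()]
P=world("top",d,uv); C=im[uv[:,1],uv[:,0]].astype(int)
th=np.radians(6.37);c,s=np.cos(th),np.sin(th);O=np.array([543.3,11.4])
D=P[:,:2]-O; J=np.c_[D@[c,s],D@[-s,c],P[:,2]]
g=(C[:,1]>C[:,2]+12)&(C[:,1]>C[:,0]+8)&(J[:,2]<45)
print(g.sum(),"x",np.percentile(J[g,0],[0,1,5,95,99,100]).round(1),"y",np.percentile(J[g,1],[0,1,5,95,99,100]).round(1),"z",np.percentile(J[g,2],[5,50,95]).round(1))
# height profile along jig x in the middle between rails
for x in range(-100,40,4):
    m=(abs(J[:,0]-x)<2)&(abs(J[:,1])<33)&(d[uv[:,1],uv[:,0]]>0)
    print(x,np.percentile(J[m,2],[10,50,90]).round(0) if m.sum() else None,end="; ")
```

```text
479 x [-69.2 -68.8 -66.8 -12.5 -10.4  -9.8] y [-39.6 -38.8 -36.1  29.8  40.5  41.7] z [30.  33.2 35.8]
-100 [11. 14. 15.]; -96 [11. 14. 16.]; -92 [11. 14. 15.]; -88 [11. 13. 15.]; -84 [11. 14. 15.]; -80 [11. 13. 16.]; -76 [11. 14. 16.]; -72 [11. 13. 16.]; -68 [13. 33. 35.]; -64 [31. 33. 34.]; -60 [31. 33. 35.]; -56 [30. 33. 36.]; -52 [31. 34. 38.]; -48 [31. 34. 37.]; -44 [31. 33. 36.]; -40 [30. 33. 36.]; -36 [32. 35. 38.]; -32 [32. 34. 40.]; -28 [31. 33. 35.]; -24 [32. 33. 36.]; -20 [32. 34. 39.]; -16 [32. 34. 41.]; -12 [32. 34. 36.]; -8 [14. 32. 35.]; -4 [12. 13. 16.]; 0 [11. 14. 15.]; 4 [11. 14. 15.]; 8 [12. 14. 15.]; 12 [11. 13. 16.]; 16 [12. 14. 16.]; 20 [11. 14. 15.]; 24 [11. 14. 15.]; 28 [12. 15. 63.]; 32 [ 14.  88. 159.]; 36 [ 63. 166. 170.];
```

The board's front edge is at jig x ≈ -70, which puts it 53 mm out (the allowed range is 35–60). I'll turn the gripper 90° and go in front of the board.

{"op": "step_arm", "data": {
  "increments": [
    [-0.67,0.16,0,-0.95],
    [-0.67,0.16,0,-0.95],
    [-0.67,0.16,0,-0.95],
    [-0.67,0.16,0,-0.95],
    [-0.67,0.16,0,-0.95],
    [-0.67,0.16,0,-0.95],
    [-0.67,0.16,0,-0.95],
    [-0.67,0.16,0,-0.95],
    [-0.67,0.16,0,-0.95],
    [-0.67,0.16,0,-0.95],
    [-0.69,0.16,0,-0.97],
    [0,0,0,0],
    [0,0,-1,0],
    [0,0,-1,0],
    [0,0,-1,0],
    [0,0,-1,0],
    [0,0,0,0],
    [0,0,0,0]
  ],
  "fingers": 0.8
}}

```text
time: 7.65
tcp_pos: [454.3, 1.2, 319.6]
eef_rot: [0.0, 0.998, 0.056, 0.0]
contact_force: [-0.1, 0.1, -0.5]
finger_gap: 0.199
finger_force: 0.0
```

{"op": "step_arm", "data": {
  "increments": [
    [0,0,-1,0],
    [0,0,-1,0],
    [0,0,-1,0],
    [0,0,-0.7,0],
    [0,0,-0.3,0],
    [0,0,-0.18,0],
    [0,0,0,0],
    [0,0,0,0]
  ]
}}

```text
time: 8.45
tcp_pos: [453.8, 1.4, 195.1]
eef_rot: [0.0, 0.998, 0.056, 0.001]
contact_force: [0.6, 0.1, -0.1]
finger_gap: 0.197
finger_force: 0.0
```

Run:
```python
from h import *
im,d=r.get_image("side"); cv2.imwrite("pics/s3.png",cv2.resize(im[150:270,200:340],None,fx=5,fy=5,interpolation=cv2.INTER_CUBIC))
s=r.state();print(s["tcp_pos"],s["contact_force"])
```

```text
[453.72627717   1.39908522 195.1335005 ] [ 0.15955029  0.51676186 -0.2007312 ]
```

View pics/s3.png

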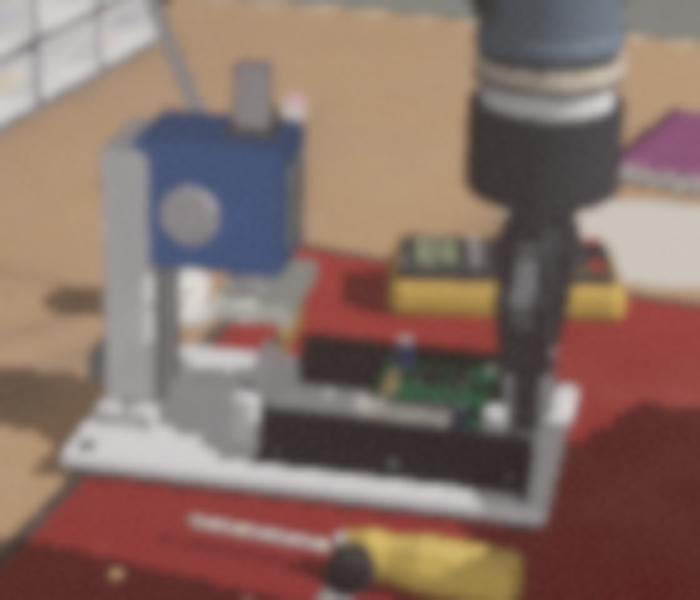

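The fingertips are down in the gap just in front of the board, at px (525, 410) in the crop, and nothing is touching. I'll push slowly along the jig's x.

{"op": "step_arm", "data": {
  "increments": [
    [0.1,0.011,0,0],
    [0.1,0.011,0,0],
    [0.1,0.011,0,0],
    [0.1,0.011,0,0],
    [0.1,0.011,0,0],
    [0.1,0.011,0,0],
    [0.1,0.011,0,0],
    [0.1,0.011,0,0],
    [0.1,0.011,0,0],
    [0.1,0.011,0,0],
    [0.1,0.011,0,0],
    [0.1,0.011,0,0],
    [0.1,0.011,0,0],
    [0.1,0.011,0,0],
    [0.1,0.011,0,0],
    [0.1,0.011,0,0],
    [0.1,0.011,0,0]
  ]
}}

```text
time: 10.2
tcp_pos: [504.5, 7.1, 194.1]
eef_rot: [-0.0, 0.998, 0.056, -0.0]
contact_force: [-0.6, 0.6, -0.4]
finger_gap: 0.199
finger_force: 0.1
```

{"op": "step_arm", "data": {
  "increments": [
    [0.05,0.006,0,0],
    [0.05,0.006,0,0],
    [0.05,0.006,0,0],
    [0.05,0.006,0,0],
    [0.05,0.006,0,0],
    [0,0,0,0]
  ]
}}

```text
time: 10.8
tcp_pos: [512.1, 8.0, 194.2]
eef_rot: [0.0, 0.998, 0.056, 0.0]
contact_force: [0.0, -0.3, -1.0]
finger_gap: 0.204
finger_force: 0.0
```

{"op": "step_arm", "data": {
  "increments": [
    [0.04,0.004,0,0],
    [0.04,0.004,0,0],
    [0,0,0,0]
  ]
}}

```text
time: 11.1
tcp_pos: [514.3, 8.2, 194.1]
eef_rot: [0.0, 0.998, 0.056, 0.0]
contact_force: [-0.5, 1.0, 0.5]
finger_gap: 0.2
finger_force: 0.1
```

```bash
cat > bd.py <<'E'
from h import *
K,R,t=cam("side")
im,d=r.get_image("side")
v,u=np.mgrid[190:260,240:330]; uv=np.c_[u.ravel(),v.ravel()]
P=world("side",d,uv); C=im[uv[:,1],uv[:,0]].astype(int)
th=np.radians(6.37);c,s=np.cos(th),np.sin(th);O=np.array([543.3,11.4])
D=P[:,:2]-O; J=np.c_[D@[c,s],D@[-s,c],P[:,2]]
g=(C[:,1]>C[:,2]+12)&(C[:,1]>C[:,0]+5)&(J[:,2]<50)&(J[:,2]>25)&(abs(J[:,1])<45)
print(g.sum(),"jig x of green",np.percentile(J[g,0],[0,2,5,50,95,98,100]).round(1),"z",np.percentile(J[g,2],[5,50,95]).round(1))
E
python3 bd.py
```

```text
68 jig x of green [-16.8 -15.9 -12.8   0.9  26.3  28.2  29.4] z [28.6 29.9 32.6]
```

{"op": "step_arm", "data": {
  "increments": [
    [0.04,0.004,0,0],
    [0,0,0,0]
  ]
}}

```text
time: 11.35
tcp_pos: [514.8, 8.3, 194.0]
eef_rot: [-0.0, 0.998, 0.056, -0.001]
contact_force: [-1.7, -1.3, 1.8]
finger_gap: 0.2
finger_force: 1.3
```

{"op": "step_arm", "data": {
  "increments": [
    [0.04,0.004,0,0],
    [0,0,0,0]
  ]
}}

```text
time: 11.55
tcp_pos: [515.2, 8.4, 194.0]
eef_rot: [-0.0, 0.998, 0.056, -0.002]
contact_force: [-5.0, -3.4, 2.5]
finger_gap: 0.201
finger_force: 2.6
```

{"op": "step_arm", "data": {
  "increments": [
    [0.03,0.003,0,0],
    [0,0,0,0],
    [0,0,0,0],
    [0,0,0,0]
  ]
}}

```text
time: 11.95
tcp_pos: [515.6, 8.4, 193.9]
eef_rot: [-0.0, 0.998, 0.056, -0.003]
contact_force: [-6.6, -4.6, 4.5]
finger_gap: 0.202
finger_force: 3.3
```

{"op": "step_arm", "data": {
  "increments": [
    [-0.2,-0.022,0,0],
    [-0.4,-0.045,0,0],
    [-0.4,-0.045,0,0],
    [0,0,0.8,0],
    [0,0,1,0],
    [0,0,1,0]
  ]
}}

```text
time: 12.55
tcp_pos: [487.8, 5.2, 278.9]
eef_rot: [-0.0, 0.998, 0.055, 0.001]
contact_force: [0.7, -0.0, 0.4]
finger_gap: 0.203
finger_force: 0.0
```

```bash
python3 bd.py
python3 - <<'E'
from h import *
im,d=r.get_image("side"); cv2.imwrite("pics/s4.png",cv2.resize(im[150:270,200:340],None,fx=5,fy=5,interpolation=cv2.INTER_CUBIC))
E
```

```text
116 jig x of green [-16.4 -15.6 -14.1   2.2  28.   29.6  31.3] z [28.3 29.7 31.6]
```

View pics/s4.png

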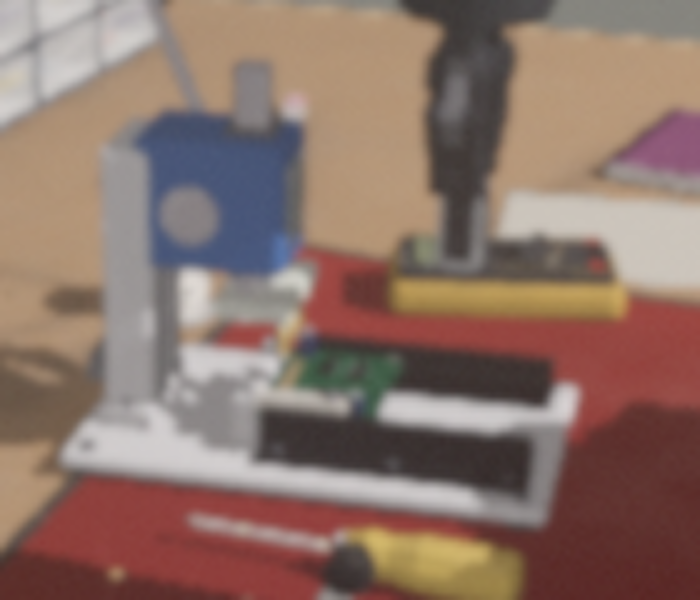

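The board sits at the stop, with its front edge at jig x ≈ -16.4 (expected -17). The head is still raised. Now I go back to the lever.

{"op": "step_arm", "data": {
  "increments": [
    [0,0,1,0],
    [0,0,1,0],
    [0,0,1,0],
    [0,0,1,0],
    [0,0,1,0],
    [0,0,0.5,0],
    [0.555,-0.173,0,0.95],
    [0.555,-0.173,0,0.95],
    [0.555,-0.173,0,0.95],
    [0.555,-0.173,0,0.95],
    [0.555,-0.173,0,0.95],
    [0.555,-0.173,0,0.95],
    [0.555,-0.173,0,0.95],
    [0.555,-0.173,0,0.95],
    [0.555,-0.173,0,0.95],
    [0.555,-0.173,0,0.95],
    [0.555,-0.173,0,0.97],
    [0,0,0,0],
    [0,0,0,0]
  ],
  "fingers": 0.64
}}

```text
time: 14.55
tcp_pos: [670.4, -51.8, 441.8]
eef_rot: [-0.001, 0.668, 0.744, -0.0]
contact_force: [-0.4, 0.5, 0.6]
finger_gap: 0.356
finger_force: 0.0
```

{"op": "step_arm", "data": {
  "increments": [
    [0,0,-0.6,0],
    [0,0,-0.6,0],
    [0,0,-0.5,0],
    [0,0,-0.45,0],
    [0,0,0,0]
  ]
}}

```text
time: 15.05
tcp_pos: [669.4, -51.4, 376.2]
eef_rot: [-0.002, 0.667, 0.745, -0.001]
contact_force: [-0.7, 0.7, -0.7]
finger_gap: 0.355
finger_force: 0.0
```

{"op": "step_arm", "data": {
  "increments": [
    [-0.1,-0.01,0,0],
    [-0.15,-0.02,0,0],
    [-0.16,-0.02,0.05,0],
    [-0.32,-0.04,0.1,0],
    [-0.32,-0.04,0.07,0],
    [-0.33,-0.04,0.03,0],
    [-0.33,-0.04,0,0],
    [-0.33,-0.04,-0.03,0],
    [-0.32,-0.04,-0.07,0],
    [-0.32,-0.03,-0.1,0],
    [-0.31,-0.03,-0.13,0],
    [0,0,0,0]
  ]
}}

```text
time: 16.25
tcp_pos: [579.0, -62.4, 375.0]
eef_rot: [-0.002, 0.667, 0.745, -0.001]
contact_force: [-0.3, -0.1, -0.1]
finger_gap: 0.361
finger_force: 0.0
```

{"op": "step_arm", "data": {
  "increments": [
    [-0.11,-0.01,-0.06,0],
    [-0.11,-0.01,-0.06,0],
    [-0.14,-0.015,-0.095,0],
    [-0.14,-0.015,-0.095,0],
    [-0.125,-0.015,-0.105,0],
    [-0.125,-0.015,-0.105,0],
    [-0.115,-0.01,-0.12,0],
    [-0.115,-0.01,-0.12,0],
    [-0.105,-0.01,-0.13,0],
    [-0.105,-0.01,-0.13,0],
    [0,0,0,0]
  ]
}}

```text
time: 17.35
tcp_pos: [544.7, -66.1, 344.9]
eef_rot: [-0.001, 0.667, 0.745, -0.0]
contact_force: [0.8, 0.0, -0.8]
finger_gap: 0.358
finger_force: 0.4
```

{"op": "step_arm", "data": {
  "increments": [
    [-0.09,-0.01,-0.14,0],
    [-0.09,-0.01,-0.14,0],
    [-0.09,-0.01,-0.1,0],
    [-0.09,-0.01,-0.06,0],
    [0,0,0,0],
    [0,0,0,0]
  ]
}}

```text
time: 17.95
tcp_pos: [536.0, -67.1, 332.8]
eef_rot: [0.002, 0.667, 0.745, 0.002]
contact_force: [7.1, 1.3, -1.4]
finger_gap: 0.362
finger_force: 3.7
```

{"op": "step_arm", "data": {
  "increments": [
    [-0.1,-0.01,-0.1,0],
    [-0.1,-0.01,-0.1,0],
    [0,0,0,0],
    [0,0,0,0]
  ]
}}

```text
time: 18.35
tcp_pos: [533.8, -68.2, 329.8]
eef_rot: [0.009, 0.667, 0.745, 0.006]
contact_force: [13.9, 4.3, 6.9]
finger_gap: 0.36
finger_force: 7.2
```

{"op": "step_arm", "data": {
  "increments": [
    [0.15,0.02,0,0],
    [0.22,0.02,0,0],
    [0,0,0,0],
    [0,0,0.5,0],
    [0,0,1,0],
    [0,0,1,0],
    [-0.3,-1,0,0],
    [-0.3,-1,0,0],
    [-0.3,-1,0,0],
    [-0.3,-1,0,0],
    [-0.3,-1,0,0],
    [-0.3,-1,0,0],
    [-0.3,-1,0,0],
    [-0.3,-1,0,0],
    [-0.3,-1,0,0],
    [-0.3,-1,0,0],
    [0,0,0,0]
  ]
}}

```text
time: 20.05
tcp_pos: [447.7, -369.7, 400.2]
eef_rot: [-0.001, 0.668, 0.744, -0.001]
contact_force: [-0.2, 0.2, 0.2]
finger_gap: 0.359
finger_force: 0.0
```

```bash
python3 - <<'E'
from h import *
im,d=r.get_image("top"); cv2.imwrite("pics/t5.png",cv2.resize(im[160:280,220:330],None,fx=5,fy=5,interpolation=cv2.INTER_CUBIC))
v,u=np.mgrid[160:280,220:330]; uv=np.c_[u.ravel(),v.ravel()]
th=np.radians(6.37);c,s=np.cos(th),np.sin(th);O=np.array([543.3,11.4])
def J(d):
    P=world("top",d,uv);D=P[:,:2]-O; return np.c_[D@[c,s],D@[-s,c],P[:,2]]
for n,dd,I in(("start",np.load("d_top0.npy"),cv2.imread("pics/top0.png")),("now",d,im)):
    j=J(dd); b=(j[:,1]<-55)&(j[:,1]>-103)&(j[:,2]>100)&(j[:,2]<215)&(j[:,0]<60)
    print(n,b.sum(),"bar x",np.percentile(j[b,0],[2,50,98]).round(1),"z top",np.percentile(j[b,2],[50,90]).round(1))
    C=I[uv[:,1],uv[:,0]].astype(int); g=(C[:,1]>C[:,2]+12)&(C[:,1]>C[:,0]+8)&(j[:,2]<45)&(j[:,2]>25)&(abs(j[:,1])<42)
    print(" green x",np.percentile(j[g,0],[0,1,5,99]).round(1))
E
python3 bd.py
```

```text
start 148 bar x [-10.3  -3.7   3.9] z top [192.7 194.8]
 green x [-69.1 -68.  -66.4 -10.4]
now 149 bar x [-13.6  -6.9   0.9] z top [187.1 189.3]
 green x [-17.7 -16.4 -14.7  34.3]
112 jig x of green [-16.4 -15.8 -14.4  -0.4  26.1  28.3  29.8] z [28.6 29.9 31.8]
```

View pics/t5.png

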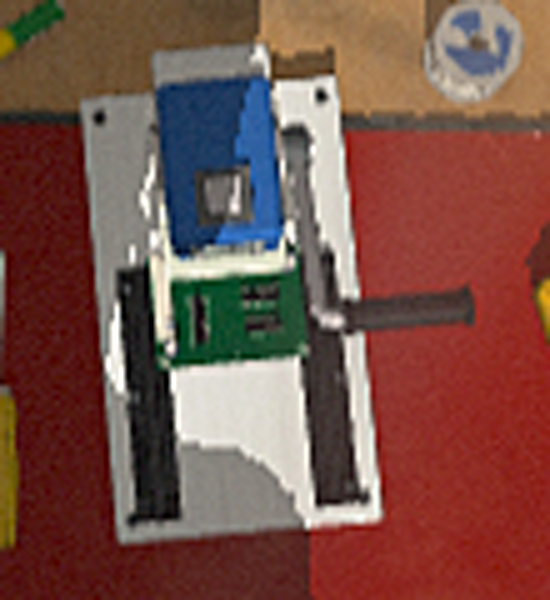

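The lever is down: the bar top is at z ≈ 187, and q = 0 gives 187.3. The board's front edge is at jig x ≈ -17, so it is home, and its gold pads at px (240, 270) are under the probe plate. The arm is clear, so I'm handing in.

```bash
python3 -c "
from rig import r
print(r.sign_off())"
```

```text
the job is handed in; nothing more can be done
None
```

The board is home against the end stop, the lever is all the way down with the pins lowered onto it, and the arm is clear; I handed the job in at about 20 s. The hand-in gave no verdict, and the pin force itself could not be measured.

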